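# Plug in the trunking relay and tuck its bay cover under the outlet flap

## Robot

A 6-joint arm with a two-finger parallel gripper is mounted at the origin on the work surface. World frame = base frame: x ahead of the robot, y to its left, z up, the work surface at z = 0. Lengths are in m, angles in rad, forces in N, time in s.
With the tool pointing down it reaches from about 0.275 to 0.85 m from the base axis. Payload 5.2 kg.
Tool frame: the origin (TCP) lies midway between the tips of the shut fingers; the grasp point (between the pads) lies behind it (manip.grip_depth is the z of the grasp point in the tool frame, in m); z points along the fingers, x is the direction in which the jaws open and shut, and the axes are right-handed (so a half turn about z gives the same grasp; the last joint's range is limited). The gripper opens to 85 mm and grips with 20 to 120 N. Pads are 22 mm wide; open, the fingers measure 114 mm over their backs; the gripper's body (76 mm by 85 mm) begins 54 mm behind the grasp point. The pads swing forward as they close: fully open they stand 13 mm farther back than shut.
Start: joints at [-1.467, 0.259, 1.535, -0, 1.348, -0.203], TCP at [0.166, -0.524, 0.231] pointing down, gripper open.
Joint ranges: [-3.14, 3.14], [-0.91, 2.08], [0.19, 2.58], [-1.22, 4.36], [0.22, 2.71], [-3.12, 3.12]. Speed limits (rad/s): [2.57, 2.57, 3.14, 3.14, 3.14, 3.14].

## Interface

Orientations are given as a rotation vector (axis times angle).
In Python, from workcell import manip gives the robot as it stands. The module is installed in compiled form; this text tells all that it offers.
- The arm moves only by the tool play_rows, never from a script. Its argument "deltas" is a list of rows, each an object with "jaw": the gripper's target within -1 to 1 (fully open at 1, half-way at 0, shut at -1); "travel": the shift along the tool's x, y, z in m, a list of three; "rotation": the turn, a rotation vector about the tool's x, y, z in degrees, a list of three. A call has exactly 8 rows; each row is the pose to reach, as a shift and turn from the pose commanded when the call began, along the tool's axes at that moment; what a row does not reach only later rows make up. A row lasts 1/10 s, in which the tool goes at most 50 mm and 8.59 degrees, less where a joint would pass 70% of its speed; a pose out of reach is approached as far as the arm can. A call with a gripper value outside its range is refused whole. The fingers move at their own pace and stop on an object; "force" is the grip in N (left out, the last holds). Time passes only in rows, so rows that repeat a pose let the fingers close, or fill a call up. It gives the time, the measured TCP pose, the force and the opening at its end, in the units of the state.
- manip.read_state(): the state, without advancing time (a new reading comes with each control period).
- manip.capture(name): name is "scene" or "top"; returns the picture (420x560x3 uint8, red, green, blue); there is no depth.
- manip.camera_params(name): a dict with "fx", "fy", "cx", "cy" (pixels), "R" (3x3) and "t" (3): a world point X has camera coordinates R X + t. Camera axes: x right, y down, z forward; pixel columns grow to the right and rows downward; lengths in m; the calibration is good to about 2 mm. A picture is of the moment at which its call begins. camera_params takes no time and is no camera call.
- manip.close_job(): hands the job in, once; it reports no verdict.
The state is a dict: "time_s": time; "q": joint angles; "qvel": joint speeds; "effort": joint torques, N m; "ee_pos": TCP position; "ee_rot": TCP orientation; "contact_force": force on the tool from outside, world axes, zero at the start; "wrist_torque": the same for the moment, N m; "gripper_width": finger opening in m.
Only numpy, scipy, OpenCV 4.12 (cv2) and the standard library are available. Lean on these libraries where they do the work, as an engineer would, in place of code of your own. Each camera call takes 0.05 s, during which the arm holds its last target. There are 200 camera calls.

## Task

Plug the small relay block standing on the desk fully home into the empty socket in the open bay of the grey metal bench trunking. Then refit the bay's loose cover plate: tuck its plain edge under the overlapping lip of the hinged outlet flap without prising the flap up, and press the handle end down flat onto the ledges against the sprung brass bar. Finish while still holding the cover pressed down flat, ready for a colleague to put the screws in, and leave the other desk things where they are.

Things in the scene. Friction and masses are not known exactly. Their poses are not given: they have to be found in the camera images.
- trunk: Fixed grey metal bench trunking on the desk: an open channel 120 mm wide (its x), 340 mm long (its y), 68 mm high. Origin: centre of its underside, under the middle of the open bay; z up. Walls 5 mm thick, 110 mm apart inside, tops at z = 68 mm. Bay open from y = -64 to +64 mm. At +y the hinged flap laps over the bay's end; beyond y = -86 mm is a fixed cover with two white outlets, top at z = 64 mm
- seat (a point): Where the loose cover's origin goes: (0, 5, 60) mm in the trunking's frame, axes too; 5 mm play either way along y, 3 mm along x. The cover lies between the walls on 11 mm wide ledges along them and a land across the -y end (y -86 to -64 mm), all at z = 60 mm. The fixed cover's edge (y = -86 mm) and a partition under the flap (y = 96 mm, as high as z = 67 mm) bound the cover's two ends
- socket (a point): Middle of the mouth of the black relay socket on the bay's floor, at (0, 0, 17) mm in the trunking's frame, axes as the trunking's. The well is 32 mm (x) by 24 mm (y), 14 mm deep, straight down, with a 1.5 mm chamfer round the mouth; the socket block is 72 x 50 mm
- flap_lip (a point): Middle of the free lip of the grey metal outlet flap, at (0, 63.5, 69.5) mm in the trunking's frame when down. Flap 118 mm wide, 3 mm thick, hinged at its +y end 86.5 mm from the lip; lying down its underside is at z = 68 mm, 8 mm above the ledges. The last 7 mm turn up a little: the mouth under the lip is about 10 mm high
- flap (a joint): Lift of the outlet flap, rad: 0 lying down, grows as it is raised (0.01 rad lifts the lip 0.9 mm). A light spring and its weight close it; about 1 N under the lip raises it
- bond_bar (a joint): Travel of the sprung brass earth-bonding bar, m: 0 up (top 4.5 mm above the land), 0.0045 pressed level with the land. Bar 60 x 6 mm, along the trunking's x at y = -73 mm; about 5.5 N presses it level, and it lifts the cover's handle end again if the cover is let go
- cover: Loose grey metal plate on the desk, handle up: 104 mm (its x) by 170 mm (its y), 4 mm thick, about 220 g. Origin: centre of its underside. A black grip bar, 64 mm (x) by 12 mm (y), is at y = -35 mm up to z = 30 mm. The end at y = -85 mm, nearer the grip, has two screw holes and goes over the brass bar; the plain end, y = +85 mm, goes under the flap. Starts within 0.6 rad of the seat's yaw
- cover_tuck (a point): Middle of the cover's plain edge, underside: (0, 85, 0) mm in the cover's frame
- cover_end (a point): Middle of the cover's screw-hole edge, underside: (0, -85, 0) mm in the cover's frame
- cover_grip (a point): Middle of the cover's grip bar: (0, -35, 20) mm in the cover's frame
- relay: Plug-in relay on the desk, about 90 g: grey block 36 mm (its x) by 28 mm (its y), 40 mm high, on a black plug foot 30 x 22 mm, 12 mm high, lowest 3 mm narrowed to 27 x 19. Origin: centre of the foot's underside, z up; top at z = 52 mm. Goes in with its x along the trunking's x, either way round; fully home the block rests on the socket, the origin 12 mm below the mouth, top 3 mm below the cover
- screwdriver: Screwdriver, 190 mm long, lying on the desk between the robot and the trunking; leave alone
- mouse: Black computer mouse, 62 x 98 x 30 mm, on the desk left of the trunking; leave alone
- penpot: Black pot of pens, 76 mm across, 155 mm high with its pens, on the desk right of the trunking; leave alone
There are look-alikes about, which are no part of the job. What is meant by the relay is not green or turquoise, and is the smaller of those in its own colour.

How it is judged:
By the outcome, as a careful person would: the job done as asked, in the order asked, and still so for the second after the job is handed in, while the arm keeps its last pose, push and grip.
It also fails if it takes over 54 s, if anything falls off the work surface, if the arm or the gripper's body presses on something with over 40 N, if the wrist force passes 120 N, or if a joint passes its speed limit or range.

## Working session

There is one attempt and no reset: what is moved stays moved. The work goes in short steps, Python scripts to look and compute and a tool call to move; the robot and the scene stay as the last step left them, time stands still between calls to the robot, and variables do not carry over. Pictures are saved under pics/ and viewed, about 8 in all and at most 12, crops included, and the job is handed in when it is done.

Besides the shell and the picture viewer there is one more tool, called after "Call:" as name([rows], argument=value, ...), one row to a line, values as JSON. play_rows: Moves the arm, as the interface text tells. Its arguments: {"type":"object","properties":{"deltas":{"type":"array","items":{"type":"object","properties":{"jaw":{"type":"number"},"travel":{"type":"array","items":{"type":"number"}},"rotation":{"type":"array","items":{"type":"number"}}}}},"force":{"type":"number"}},"required":["deltas"]}

```bash
mkdir -p pics; python3 - <<'E'
from workcell import manip
import cv2,numpy as np
for n in("scene","top"):
    im=manip.capture(n); cv2.imwrite(f"pics/{n}0.png",im[:,:,::-1]); p=manip.camera_params(n); print(n,{k:np.round(v,4).tolist() for k,v in p.items()})
print(manip.read_state(),manip.grip_depth)
E
```

```text
scene {'fx': 496.106, 'fy': 496.106, 'cx': 280.6588, 'cy': 209.9084, 'R': [[-0.6471, 0.7624, -0.0001], [0.516, 0.4378, -0.7363], [-0.5613, -0.4765, -0.6767]], 't': [0.3385, -0.2051, 1.81]}
top {'fx': 436.3929, 'fy': 436.3929, 'cx': 275.7889, 'cy': 210.0768, 'R': [[0.0535, -0.9986, 0.0031], [-0.9706, -0.0527, -0.2347], [0.2345, 0.0096, -0.9721]], 't': [-0.012, 0.5287, 1.0605]}
{'time_s': 0.1, 'q': array([-1.46681600e+00,  2.59282289e-01,  1.53595031e+00, -1.28033268e-05,
        1.34801031e+00, -2.02824348e-01]), 'qvel': array([-0.00034328, -0.00291217, -0.00246647,  0.00152779, -0.00056662,
       -0.0013997 ]), 'effort': array([ 2.56453146e-03, -4.46967137e+01, -2.91247362e+01, -1.82516951e-04,
        6.28745329e-03,  1.24248793e-06]), 'ee_pos': array([ 0.16606367, -0.52384209,  0.23056064]), 'ee_rot': array([-2.53381637e+00,  1.85519404e+00,  1.75403234e-03]), 'contact_force': array([-0.4411259 ,  0.11972903,  1.24384427]), 'wrist_torque': array([ 0.00754704,  0.03509935, -0.04932326]), 'gripper_width': 0.08552782534699817} -0.0187
```

View pics/scene0.png

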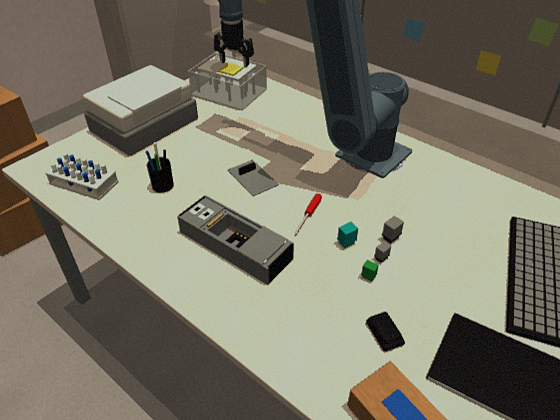

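View pics/top0.png

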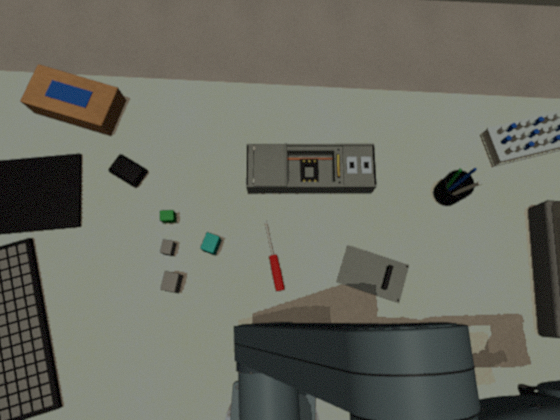

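The scene view shows the small grey block at about (382,252) and a larger grey one at (393,228). In the top view they are at (167,247) and (172,282). The trunking runs along world y with its flap towards +y, and the cover lies at about (373,273) with its grip towards -y. Next I'll enlarge the parts I need to measure.

```bash
cat > h.py <<'E'
from workcell import manip
import cv2,numpy as np
from scipy.spatial.transform import Rotation as Rn
P={n:manip.camera_params(n) for n in("scene","top")}
def w(n,u,v,z):
    p=P[n]; R=np.array(p["R"]);t=np.array(p["t"])
    d=R.T@[(u-p["cx"])/p["fx"],(v-p["cy"])/p["fy"],1]; c=-R.T@t
    return c+d*(z-c[2])/d[2]
def px(n,X):
    p=P[n]; c=np.array(p["R"])@X+np.array(p["t"]); return np.array([p["fx"]*c[0]/c[2]+p["cx"],p["fy"]*c[1]/c[2]+p["cy"]])
def crop(im,x0,y0,x1,y1,s,f,g=1.8):
    c=im[y0:y1,x0:x1,::-1]; c=(255*(c/255.)**(1/g)).astype('uint8')
    c=cv2.resize(c,None,fx=s,fy=s,interpolation=cv2.INTER_CUBIC)
    for x in range((x0+19)//20*20,x1,20): cv2.putText(c,str(x),(int((x-x0+.5)*s),10),0,.35,(0,0,255),1); cv2.line(c,(int((x-x0+.5)*s),12),(int((x-x0+.5)*s),17),(0,0,255))
    for y in range((y0+19)//20*20,y1,20): cv2.putText(c,str(y),(0,int((y-y0+.5)*s)),0,.35,(0,0,255),1)
    cv2.imwrite(f,c)
E
python3 - <<'E'
from h import *
im=cv2.imread("pics/top0.png")[:,:,::-1]
crop(im,235,130,415,310,3.3,"pics/a.png")
a=cv2.imread("pics/a.png"); crop(im,150,205,225,295,4,"pics/b.png"); b=cv2.imread("pics/b.png")
H=max(a.shape[0],b.shape[0]);f=lambda i:cv2.copyMakeBorder(i,0,H-i.shape[0],0,0,0)
o=np.hstack([f(a)[:,:500] if 0 else f(a),f(b)[:, :]]); print(o.shape); cv2.imwrite("pics/ab.png",cv2.resize(o,None,fx=min(1,800/o.shape[1]),fy=min(1,800/o.shape[1])))
# cover contour / relay via deskew from colour
hsv=cv2.cvtColor(im,cv2.COLOR_RGB2HSV)
print(im[247,167],im[282,172],im[260,360],im[300,330],im[230,130],im[170,265])
for nm,(x0,y0,x1,y1) in dict(cover=(328,236,418,310),rel=(153,232,182,262),big=(155,262,190,300),trunk=(238,136,385,200)).items():
    g=cv2.cvtColor(im[y0:y1,x0:x1],cv2.COLOR_RGB2GRAY); t,m=cv2.threshold(g,0,255,cv2.THRESH_BINARY_INV+cv2.THRESH_OTSU)
    c=max(cv2.findContours(m,0,2)[0],key=cv2.contourArea)+np.array([x0,y0]); r=cv2.minAreaRect(c); print(nm,t,r,cv2.boxPoints(r).round(1).tolist())
E
```

```text
(594, 894, 3)
[100  97  88] [104  98  89] [94 94 84] [107  97  81] [135 139 126] [94 95 83]
cover 113.0 ((366.3996887207031, 286.139892578125), (71.21066284179688, 67.3399429321289), 18.121862411499023) [[322.1000061035156, 307.1000061035156], [343.0, 243.10000610351562], [410.70001220703125, 265.20001220703125], [389.79998779296875, 329.20001220703125]]
rel 109.0 ((169.07693481445312, 247.61538696289062), (17.25821876525879, 15.689291000366211), 11.309932708740234) [[159.10000610351562, 253.60000610351562], [162.1999969482422, 238.1999969482422], [179.10000610351562, 241.60000610351562], [176.0, 257.0]]
big 110.0 ((173.3461456298828, 281.26922607421875), (23.14170265197754, 21.96500587463379), 11.309932708740234) [[159.8000030517578, 289.79998779296875], [164.1999969482422, 268.20001220703125], [186.8000030517578, 272.79998779296875], [182.5, 294.29998779296875]]
trunk 104.0 ((311.0, 167.99998474121094), (129.99996948242188, 49.99999237060547), -0.0) [[246.0, 193.0], [246.0, 143.0], [376.0, 143.0], [376.0, 193.0]]
```

View pics/ab.png

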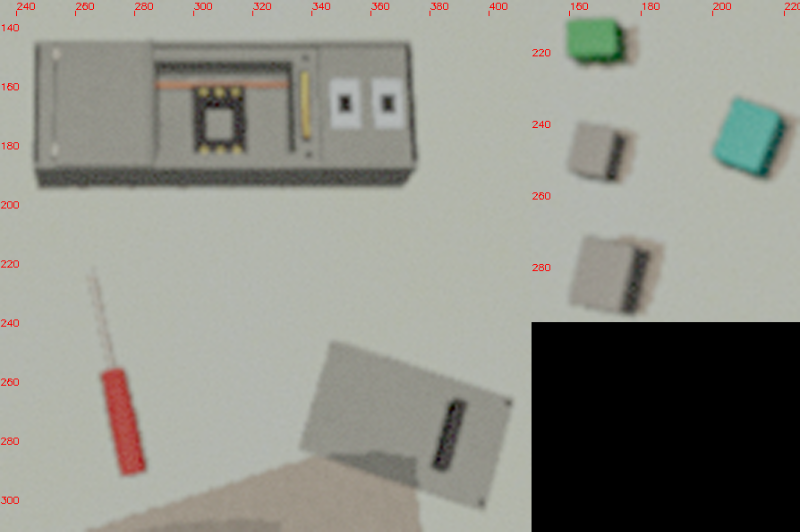

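The crop shows the socket well centred near (309,172), the brass bar near (339,165.5) and the lip at column 287. The cover corners are near (348,245), (408,265), (399,302) and (337,282), and the small relay's top is centred near (167,247). I'll turn these into world coordinates next.

```bash
python3 - <<'E'
from h import *
A=lambda x,y:(235+x/2.953-.5,130+y/2.953-.5)
B=lambda x,y:(150+(x-531.5)/3.58-.5,205+y/3.58-.5)
def s(nm,pts,z,f=A):
    for q in pts: print(nm,q,(w("top",*f(*q),z)*1000).round(1)[:2])
s("trunktop",[(36,42),(36,166)],.068); s("trunk-y end",[(408,42),(415,165)],.068)
s("lip",[(153,48),(156,163)],.0695)
s("sock",[(193,87),(245,87),(245,155),(193,155)],.017);s("well?",[(204,109),(232,109),(232,141),(204,141)],.017)
s("bar",[(306,70),(306,140)],.0645)
s("cover",[(333,341),(512,399),(484,509),(301,449)],.004); s("grip",[(462,399),(467,403),(437,472),(432,469)],.03);s("screw",[(508,402),(481,503)],.004)
s("relay",[(577,122),(616,130),(603,180),(568,172)],.052,B)
print("big"); s("big",[(586,234),(634,246),(622,312),(570,304)],.052,B)
s("scr",[(92,268),(112,372)],0.005)
E
```

```text
trunktop (36, 42) [704.5 103.5]
trunktop (36, 166) [588.3  95.4]
trunk-y end (408, 42) [ 722.8 -231.3]
trunk-y end (415, 165) [ 607.4 -237.6]
lip (153, 48) [703.9  -2. ]
lip (156, 163) [596.3  -9.8]
sock (193, 87) [688.3 -41.6]
sock (245, 87) [691.  -90.2]
sock (245, 155) [624.5 -92.3]
sock (193, 155) [621.9 -44.3]
well? (204, 109) [667.2 -52.7]
well? (232, 109) [668.6 -78.8]
well? (232, 141) [637.4 -79.8]
well? (204, 141) [636.  -53.9]
bar (306, 70) [ 692.4 -140.5]
bar (306, 140) [ 626.4 -141.8]
cover (333, 341) [ 457.7 -178.1]
cover (512, 399) [ 414.  -338.6]
cover (484, 509) [ 316.3 -312.4]
cover (301, 449) [ 359.7 -151.3]
grip (462, 399) [ 408.3 -287.2]
grip (467, 403) [ 405.1 -291.5]
grip (437, 472) [ 344.3 -265.1]
grip (432, 469) [ 346.6 -260.8]
screw (508, 402) [ 411.2 -334.9]
screw (481, 503) [ 321.4 -309.8]
relay (577, 122) [440.6 302.7]
relay (616, 130) [436.4 274.3]
relay (603, 180) [400.2 279.5]
relay (568, 172) [404.5 304.9]
big
big (586, 234) [361.6 287.3]
big (634, 246) [355.1 252.7]
big (622, 312) [309.3 256.2]
big (570, 304) [312.8 292.9]
scr (92, 268) [512.9  42.8]
scr (112, 372) [418.8  19.3]
```

```bash
cat >> h.py <<'E'
def d(*wps):
    """world waypoints (x,y,z mm, tool-x yaw deg, pitch=tilt about tool x deg) -> rows"""
    s=manip.read_state(); R0=Rn.from_rotvec(s["ee_rot"]); print("t",round(s["time_s"],2),"pos",(s["ee_pos"]*1000).round(1),"F",s["contact_force"].round(1),"w",round(s["gripper_width"]*1000,1))
    m=R0.as_matrix(); print("yaw",round(np.degrees(np.arctan2(m[1,0],m[0,0])),2),"z",m[:,2].round(3))
    for q in wps:
        x,y,z,yaw=q[:4]; tl=q[4] if len(q)>4 else 0
        R1=Rn.from_euler('z',yaw,degrees=True)*Rn.from_euler('x',180,degrees=True)*Rn.from_euler('y',tl,degrees=True)
        print(q,"travel",(R0.inv().apply(np.array([x,y,z])/1000-s["ee_pos"])).round(4).tolist(),"rot",np.degrees((R0.inv()*R1).as_rotvec()).round(2).tolist())
E
python3 - <<'E'
from h import *
for n,X in dict(relay=(420.4,290.4,52),relay0=(420.4,290.4,0),grip=(377,-277.5,30),trunkO=(655,-68,17),lip=(651.4,-4.6,69.5),bar=(659,-141,64.5),cvc=(387,-245,4)).items(): print(n,px("scene",np.array(X)/1000).round(1),px("top",np.array(X)/1000).round(1))
d((400,-150,240,-85),(420,290,160,-97.5))
im=cv2.imread("pics/scene0.png")[:,:,::-1]
crop(im,170,150,420,290,3.2,"pics/s1.png")
E
```

```text
relay [382.6 245.6] [166.1 246.7]
relay0 [380.1 257.9] [170.8 249.7]
grip [246.7 165.2] [387.3 276.6]
trunkO [234.2 240.6] [309.  170.9]
lip [250.  237.5] [286.3 164.5]
bar [214.4 218.6] [338.1 165.1]
cvc [252.  176.3] [372.4 273. ]
t 0.1 pos [ 166.1 -523.8  230.6] F [-0.4  0.1  1.2] w 85.5
yaw -72.42 z [-0.     0.002 -1.   ]
(400, -150, 240, -85) travel [-0.2857, -0.3359, -0.0089] rot [-0.01, 0.09, 12.58]
(420, 290, 160, -97.5) travel [-0.699, -0.4878, 0.0718] rot [0.0, 0.1, 25.08]
```

View pics/s1.png

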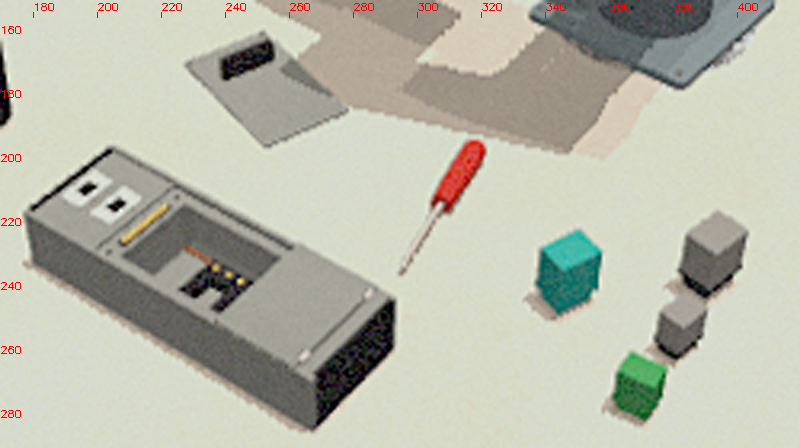

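The scene view agrees with my projections to about 2 mm (relay top seen at (383,247), bar at (215,219)). I'll start the approach to the relay.

Call:
play_rows([
  {"jaw": 1,"travel": [-0.286,-0.336,-0.01],"rotation": [0,0,12.5]},
  {"jaw": 1,"travel": [-0.286,-0.336,-0.01],"rotation": [0,0,12.5]},
  {"jaw": 1,"travel": [-0.286,-0.336,-0.01],"rotation": [0,0,12.5]},
  {"jaw": 1,"travel": [-0.286,-0.336,-0.01],"rotation": [0,0,12.5]},
  {"jaw": 1,"travel": [-0.286,-0.336,-0.01],"rotation": [0,0,12.5]},
  {"jaw": 1,"travel": [-0.286,-0.336,-0.01],"rotation": [0,0,12.5]},
  {"jaw": 1,"travel": [-0.286,-0.336,-0.01],"rotation": [0,0,12.5]},
  {"jaw": 1,"travel": [-0.4,-0.4,-0.01],"rotation": [0,0,15]},
], force=40)

```text
time_s: 0.9
ee_pos: [0.3699, -0.1791, 0.2397]
ee_rot: [-2.27, 2.172, -0.001]
contact_force: [0.4, 0.5, 0.2]
gripper_width: 0.0855
```

```bash
python3 -c "
from h import *
d((420,290,140,-97.5))"
```

```text
t 0.9 pos [ 369.9 -179.1  239.7] F [0.4 0.5 0.2] w 85.5
yaw -87.47 z [ 0.001 -0.    -1.   ]
(420, 290, 140, -97.5) travel [-0.4665, -0.0707, 0.0997] rot [-0.04, -0.01, 10.03]
```

Call:
play_rows([
  {"jaw": 1,"travel": [-0.466,-0.071,0.1],"rotation": [0,0,10]},
  {"jaw": 1,"travel": [-0.466,-0.071,0.1],"rotation": [0,0,10]},
  {"jaw": 1,"travel": [-0.466,-0.071,0.1],"rotation": [0,0,10]},
  {"jaw": 1,"travel": [-0.466,-0.071,0.1],"rotation": [0,0,10]},
  {"jaw": 1,"travel": [-0.466,-0.071,0.1],"rotation": [0,0,10]},
  {"jaw": 1,"travel": [-0.466,-0.071,0.1],"rotation": [0,0,10]},
  {"jaw": 1,"travel": [-0.466,-0.071,0.1],"rotation": [0,0,10]},
  {"jaw": 1,"travel": [-0.466,-0.071,0.1],"rotation": [0,0,10]},
])

```text
time_s: 1.7
ee_pos: [0.4092, 0.2037, 0.1577]
ee_rot: [2.073, -2.36, 0.0]
contact_force: [1.1, -1.0, 1.1]
gripper_width: 0.0856
```

```bash
python3 -c "
from h import *
d((420.5,290.5,100,-97.5))"
```

```text
t 1.7 pos [409.2 203.7 157.7] F [ 1.1 -1.   1.1] w 85.6
yaw -97.4 z [ 0. -0. -1.]
(420.5, 290.5, 100, -97.5) travel [-0.0875, -0.0, 0.0576] rot [-0.01, -0.01, 0.1]
```

Call:
play_rows([
  {"jaw": 1,"travel": [-0.0875,0,0.02],"rotation": [0,0,0]},
  {"jaw": 1,"travel": [-0.0875,0,0.02],"rotation": [0,0,0]},
  {"jaw": 1,"travel": [-0.0875,0,0.04],"rotation": [0,0,0]},
  {"jaw": 1,"travel": [-0.0875,0,0.08],"rotation": [0,0,0]},
  {"jaw": 1,"travel": [-0.0875,0,0.09],"rotation": [0,0,0]},
  {"jaw": 1,"travel": [-0.0875,0,0.09],"rotation": [0,0,0]},
  {"jaw": 1,"travel": [-0.0875,0,0.09],"rotation": [0,0,0]},
  {"jaw": 1,"travel": [-0.0875,0,0.09],"rotation": [0,0,0]},
])

```text
time_s: 2.5
ee_pos: [0.4222, 0.2886, 0.0698]
ee_rot: [-2.07, 2.359, -0.001]
contact_force: [0.5, 0.6, -0.0]
gripper_width: 0.0852
```

```bash
python3 -c "
from h import *
d((420.5,290.5,17,-97.5))"
```

```text
t 2.5 pos [422.2 288.6  69.8] F [ 0.5  0.6 -0. ] w 85.2
yaw -97.46 z [ 0.003  0.001 -1.   ]
(420.5, 290.5, 17, -97.5) travel [-0.0016, 0.0021, 0.0528] rot [-0.15, 0.09, 0.04]
```

Call:
play_rows([
  {"jaw": 1,"travel": [-0.0016,0.002,0.025],"rotation": [0,0,0]},
  {"jaw": 1,"travel": [-0.0016,0.002,0.05],"rotation": [0,0,0]},
  {"jaw": 1,"travel": [-0.0016,0.002,0.052],"rotation": [0,0,0]},
  {"jaw": 0,"travel": [-0.0016,0.002,0.052],"rotation": [0,0,0]},
  {"jaw": -0.3,"travel": [-0.0016,0.002,0.052],"rotation": [0,0,0]},
  {"jaw": -0.6,"travel": [-0.0016,0.002,0.052],"rotation": [0,0,0]},
  {"jaw": -0.6,"travel": [-0.0016,0.002,0.052],"rotation": [0,0,0]},
  {"jaw": -0.6,"travel": [-0.0016,0.002,0.052],"rotation": [0,0,0]},
])

```text
time_s: 3.3
ee_pos: [0.42, 0.2906, 0.0173]
ee_rot: [-2.072, 2.359, -0.001]
contact_force: [0.5, 0.3, 6.0]
gripper_width: 0.0273
```

Call:
play_rows([
  {"jaw": -1,"travel": [0,0,0],"rotation": [0,0,0]},
  {"jaw": -1,"travel": [0,0,0],"rotation": [0,0,0]},
  {"jaw": -1,"travel": [0,0,0],"rotation": [0,0,0]},
  {"jaw": -1,"travel": [0,0,0],"rotation": [0,0,0]},
  {"jaw": -1,"travel": [0,0,-0.03],"rotation": [0,0,0]},
  {"jaw": -1,"travel": [0,0,-0.08],"rotation": [0,0,0]},
  {"jaw": -1,"travel": [0,0,-0.12],"rotation": [0,0,0]},
  {"jaw": -1,"travel": [0,0,-0.14],"rotation": [0,0,0]},
])

```text
time_s: 4.1
ee_pos: [0.4206, 0.2909, 0.1602]
ee_rot: [-2.07, 2.356, -0.003]
contact_force: [0.2, -0.0, -1.0]
gripper_width: 0.0279
```

```bash
python3 -c "
from h import *
d((450,200,160,-95),(651,-68,130,-86.8))"
```

```text
t 4.1 pos [420.6 290.9 160.2] F [ 0.2 -0.  -1. ] w 27.9
yaw -97.41 z [ 0.005  0.002 -1.   ]
(450, 200, 160, -95) travel [0.0864, -0.0408, 0.0002] rot [-0.29, 0.16, -2.41]
(651, -68, 130, -86.8) travel [0.3263, -0.2746, 0.0307] rot [-0.31, 0.14, -10.61]
```

Call:
play_rows([
  {"jaw": -1,"travel": [0.326,-0.275,0.0],"rotation": [-0.3,0.1,-10.6]},
  {"jaw": -1,"travel": [0.326,-0.275,0.0],"rotation": [-0.3,0.1,-10.6]},
  {"jaw": -1,"travel": [0.326,-0.275,0.0],"rotation": [-0.3,0.1,-10.6]},
  {"jaw": -1,"travel": [0.326,-0.275,0.0],"rotation": [-0.3,0.1,-10.6]},
  {"jaw": -1,"travel": [0.326,-0.275,0.0],"rotation": [-0.3,0.1,-10.6]},
  {"jaw": -1,"travel": [0.326,-0.275,0.0],"rotation": [-0.3,0.1,-10.6]},
  {"jaw": -1,"travel": [0.326,-0.275,0.0],"rotation": [-0.3,0.1,-10.6]},
  {"jaw": -1,"travel": [0.326,-0.275,0.0],"rotation": [-0.3,0.1,-10.6]},
])

```text
time_s: 4.9
ee_pos: [0.633, -0.0434, 0.1562]
ee_rot: [2.279, -2.156, -0.005]
contact_force: [0.2, -0.5, -0.5]
gripper_width: 0.0274
```

```bash
python3 -c "
from h import *
d((654,-68,130,-86.8))"
```

```text
t 4.9 pos [633.  -43.4 156.2] F [ 0.2 -0.5 -0.5] w 27.4
yaw -86.83 z [-0.005 -0.001 -1.   ]
(654, -68, 130, -86.8) travel [0.0257, -0.0198, 0.0261] rot [0.32, -0.06, -0.03]
```

Call:
play_rows([
  {"jaw": -1,"travel": [0.0257,-0.0198,0.015],"rotation": [0.3,0,0]},
  {"jaw": -1,"travel": [0.0257,-0.0198,0.026],"rotation": [0.3,0,0]},
  {"jaw": -1,"travel": [0.0257,-0.0198,0.026],"rotation": [0.3,0,0]},
  {"jaw": -1,"travel": [0.0257,-0.0198,0.026],"rotation": [0.3,0,0]},
  {"jaw": -1,"travel": [0.0257,-0.0198,0.026],"rotation": [0.3,0,0]},
  {"jaw": -1,"travel": [0.0257,-0.0198,0.026],"rotation": [0.3,0,0]},
  {"jaw": -1,"travel": [0.0257,-0.0198,0.026],"rotation": [0.3,0,0]},
  {"jaw": -1,"travel": [0.0257,-0.0198,0.026],"rotation": [0.3,0,0]},
])

```text
time_s: 5.7
ee_pos: [0.6535, -0.0656, 0.1307]
ee_rot: [2.283, -2.158, 0.002]
contact_force: [0.2, 0.2, -0.8]
gripper_width: 0.0273
```

```bash
python3 -c "
from h import *
a=manip.capture('scene');b=manip.capture('top')
d((654,-68,130,-86.8))
# predicted relay corners, origin at tcp-17.3, yaw 3.2deg
s=manip.read_state();o=s['ee_pos']-[0,0,.0173];th=.056
ex=np.array([np.cos(th),np.sin(th),0]);ey=np.array([-ex[1],ex[0],0])
for n,im,z in(('scene',a,0),('top',b,0)):
    im=im.copy()
    for (hx,hy,zz) in((13.5,9.5,0),(18,14,12),(18,14,52)):
        for i,j in((1,1),(1,-1),(-1,1),(-1,-1)):
            u=px(n,o+ex*hx*i/1e3+ey*hy*j/1e3+[0,0,zz/1e3])
            if n=='scene' : im[int(u[1]+.5),int(u[0]+.5)]=[255,0,0]
    if n=='scene': crop(im,190,150,300,270,4.5,'pics/c1.png')
    else: crop(im,260,120,360,220,4.5,'pics/c2.png')
a=cv2.imread('pics/c1.png');b=cv2.imread('pics/c2.png');H=max(len(a),len(b))
f=lambda i:cv2.copyMakeBorder(i,0,H-i.shape[0],0,0,0)
o=np.hstack([f(a),f(b)])[:,:];k=800/o.shape[1];print(k,o.shape);cv2.imwrite('pics/c.png',cv2.resize(o,None,fx=k,fy=k))
"
```

```text
t 5.8 pos [653.5 -65.9 130.4] F [ 0.  -0.6 -1.7] w 27.5
yaw -86.8 z [ 0.    -0.001 -1.   ]
(654, -68, 130, -86.8) travel [0.0021, -0.0004, 0.0004] rot [-0.01, -0.08, -0.0]
0.8465608465608465 (540, 945, 3)
```

View pics/c.png

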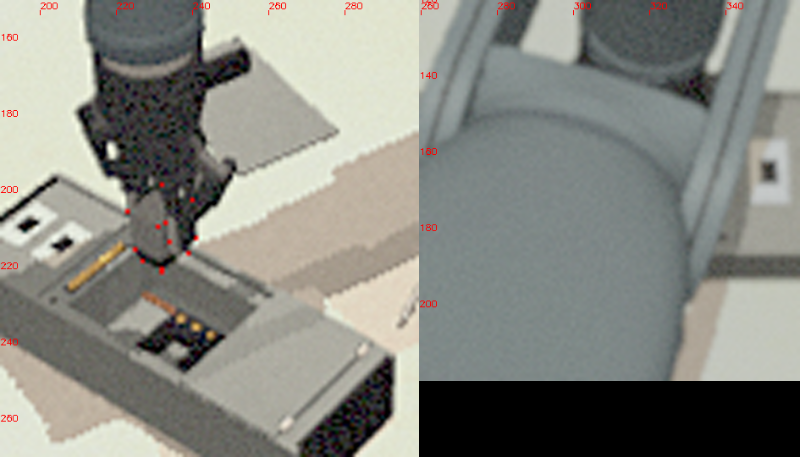

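The scene crop shows the relay held upright above the bay, with its foot within about 1 px of my prediction. The top view is blocked by the arm. I'll lower it to just above the socket mouth.

Call:
play_rows([
  {"jaw": -1,"travel": [0.0021,-0.0014,0.03],"rotation": [0,0,0]},
  {"jaw": -1,"travel": [0.0021,-0.0014,0.06],"rotation": [0,0,0]},
  {"jaw": -1,"travel": [0.0021,-0.0014,0.08],"rotation": [0,0,0]},
  {"jaw": -1,"travel": [0.0021,-0.0014,0.09],"rotation": [0,0,0]},
  {"jaw": -1,"travel": [0.0021,-0.0014,0.093],"rotation": [0,0,0]},
  {"jaw": -1,"travel": [0.0021,-0.0014,0.093],"rotation": [0,0,0]},
  {"jaw": -1,"travel": [0.0021,-0.0014,0.093],"rotation": [0,0,0]},
  {"jaw": -1,"travel": [0.0021,-0.0014,0.093],"rotation": [0,0,0]},
], force=60)

```text
time_s: 6.6
ee_pos: [0.6559, -0.0685, 0.0385]
ee_rot: [-2.282, 2.159, -0.005]
contact_force: [0.0, 0.2, 0.5]
gripper_width: 0.0276
```

```bash
python3 -c "
from h import *
d((655,-68,22,-86.8))"
```

```text
t 6.6 pos [655.9 -68.5  38.5] F [0.  0.2 0.5] w 27.6
yaw -86.82 z [ 0.002 -0.002 -1.   ]
(655, -68, 22, -86.8) travel [-0.0006, 0.0009, 0.0165] rot [-0.13, -0.12, -0.02]
```

Call:
play_rows([
  {"jaw": -1,"travel": [-0.0006,0.0009,0.002],"rotation": [0,0,0]},
  {"jaw": -1,"travel": [-0.0006,0.0009,0.004],"rotation": [0,0,0]},
  {"jaw": -1,"travel": [-0.0006,0.0009,0.006],"rotation": [0,0,0]},
  {"jaw": -1,"travel": [-0.0006,0.0009,0.008],"rotation": [0,0,0]},
  {"jaw": -1,"travel": [-0.0006,0.0009,0.0095],"rotation": [0,0,0]},
  {"jaw": -1,"travel": [-0.0006,0.0009,0.011],"rotation": [0,0,0]},
  {"jaw": -1,"travel": [-0.0006,0.0009,0.0115],"rotation": [0,0,0]},
  {"jaw": -1,"travel": [-0.0006,0.0009,0.0115],"rotation": [0,0,0]},
])

```text
time_s: 7.4
ee_pos: [0.6544, -0.0677, 0.0309]
ee_rot: [2.283, -2.158, 0.005]
contact_force: [-11.3, 2.4, 30.0]
gripper_width: 0.0277
```

```bash
python3 -c "
from h import *
d((655,-68,22,-86.8))
print(manip.read_state()['wrist_torque'].round(2))"
```

```text
t 7.4 pos [654.4 -67.7  30.9] F [-11.3   2.4  30. ] w 27.7
yaw -86.8 z [ 0.002 -0.002 -1.   ]
(655, -68, 22, -86.8) travel [0.0003, -0.0006, 0.0089] rot [-0.11, -0.14, 0.0]
[ 0.22  2.09 -0.13]
```

Call:
play_rows([
  {"jaw": -1,"travel": [0,0.001,-0.003],"rotation": [0,0,0]},
  {"jaw": -1,"travel": [0,0.002,-0.003],"rotation": [0,0,0]},
  {"jaw": -1,"travel": [0,0.002,-0.002],"rotation": [0,0,0]},
  {"jaw": -1,"travel": [0,0.002,0],"rotation": [0,0,0]},
  {"jaw": -1,"travel": [0,0.002,0.001],"rotation": [0,0,0]},
  {"jaw": -1,"travel": [0,0.002,0.002],"rotation": [0,0,0]},
  {"jaw": -1,"travel": [0,0.002,0.003],"rotation": [0,0,0]},
  {"jaw": -1,"travel": [0,0.002,0.003],"rotation": [0,0,0]},
])

```text
time_s: 8.2
ee_pos: [0.6541, -0.0678, 0.0306]
ee_rot: [-2.281, 2.157, -0.011]
contact_force: [-14.0, 4.2, 44.9]
gripper_width: 0.0272
```

```bash
python3 -c "
from h import *
d((655,-68,22,-86.8))
print(manip.read_state()['wrist_torque'].round(2))"
```

```text
t 8.2 pos [654.1 -67.8  30.6] F [-14.    4.2  44.9] w 27.2
yaw -86.79 z [ 0.006 -0.003 -1.   ]
(655, -68, 22, -86.8) travel [0.0002, -0.0008, 0.0086] rot [-0.36, -0.19, 0.01]
[ 0.49  2.44 -0.1 ]
```

Call:
play_rows([
  {"jaw": -1,"travel": [0,0,-0.006],"rotation": [0,0,0]},
  {"jaw": -1,"travel": [0,0,-0.009],"rotation": [0,0,0]},
  {"jaw": -1,"travel": [0,0,-0.009],"rotation": [0,0,0]},
  {"jaw": -1,"travel": [0,0,-0.009],"rotation": [0,0,0]},
  {"jaw": -1,"travel": [0,0,-0.009],"rotation": [0,0,0]},
  {"jaw": -1,"travel": [0,0,-0.009],"rotation": [0,0,0]},
  {"jaw": -1,"travel": [0,0,-0.009],"rotation": [0,0,0]},
  {"jaw": -1,"travel": [0,0,-0.009],"rotation": [0,0,0]},
])

```text
time_s: 9.0
ee_pos: [0.6525, -0.0679, 0.0314]
ee_rot: [2.282, -2.159, 0.002]
contact_force: [3.1, 0.4, 1.4]
gripper_width: 0.0274
```

```bash
python3 -c "
from h import *
d((652.5,-67.3,29,-86.8))
print(manip.read_state()['wrist_torque'].round(2))
im=manip.capture('scene'); crop(im,200,180,270,260,7.5,'pics/e.png')"
```

```text
t 9.0 pos [652.5 -67.9  31.4] F [3.1 0.4 1.4] w 27.4
yaw -86.83 z [ 0.001 -0.001 -1.   ]
(652.5, -67.3, 29, -86.8) travel [-0.0006, -0.0, 0.0024] rot [-0.04, -0.08, -0.03]
[ 0.07 -0.71  0.06]
```

View pics/e.png

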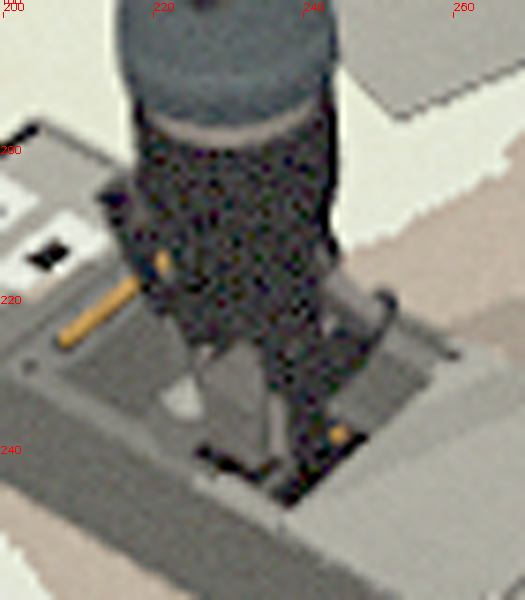

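The crop shows the relay's foot in the mouth of the socket, upright. The side force changed sign between x = 654.3 and 652.5, so I'll aim between them and press.

Call:
play_rows([
  {"jaw": -1,"travel": [0,-0.0006,-0.001],"rotation": [0,0,0]},
  {"jaw": -1,"travel": [0,-0.0006,0.001],"rotation": [0,0,0]},
  {"jaw": -1,"travel": [0,-0.0006,0.002],"rotation": [0,0,0]},
  {"jaw": -1,"travel": [0,-0.0006,0.003],"rotation": [0,0,0]},
  {"jaw": -1,"travel": [0,-0.0006,0.004],"rotation": [0,0,0]},
  {"jaw": -1,"travel": [0,-0.0006,0.005],"rotation": [0,0,0]},
  {"jaw": -1,"travel": [0,-0.0006,0.006],"rotation": [0,0,0]},
  {"jaw": -1,"travel": [0,-0.0006,0.006],"rotation": [0,0,0]},
])

```text
time_s: 9.85
ee_pos: [0.6528, -0.0679, 0.031]
ee_rot: [2.282, -2.158, 0.005]
contact_force: [-8.1, 4.0, 32.9]
gripper_width: 0.0272
```

```bash
python3 -c "
from h import *
d((652.5,-67.3,22,-86.8))
print(manip.read_state()['wrist_torque'].round(2))"
```

```text
t 9.85 pos [652.8 -67.9  31. ] F [-8.1  4.  32.9] w 27.2
yaw -86.79 z [ 0.002 -0.002 -1.   ]
(652.5, -67.3, 22, -86.8) travel [-0.0006, 0.0003, 0.009] rot [-0.09, -0.14, 0.01]
[ 0.28  1.69 -0.1 ]
```

Call:
play_rows([
  {"jaw": -1,"travel": [0,0,-0.004],"rotation": [0,0,0]},
  {"jaw": -1,"travel": [-0.001,0,-0.004],"rotation": [0,0,0]},
  {"jaw": -1,"travel": [-0.002,0,-0.004],"rotation": [0,0,0]},
  {"jaw": -1,"travel": [-0.002,0,-0.002],"rotation": [0,0,0]},
  {"jaw": -1,"travel": [-0.002,0,0],"rotation": [0,0,0]},
  {"jaw": -1,"travel": [-0.002,0,0],"rotation": [0,0,0]},
  {"jaw": -1,"travel": [-0.002,0,0.001],"rotation": [0,0,0]},
  {"jaw": -1,"travel": [-0.002,0,0.001],"rotation": [0,0,0]},
])

```text
time_s: 10.65
ee_pos: [0.6531, -0.0675, 0.0308]
ee_rot: [2.282, -2.157, 0.008]
contact_force: [-11.1, -1.8, 39.7]
gripper_width: 0.0275
```

```bash
python3 -c "
from h import *
d((652.5,-67.3,22,-86.8))
print(manip.read_state()['wrist_torque'].round(2))"
```

```text
t 10.65 pos [653.1 -67.5  30.8] F [-11.1  -1.8  39.7] w 27.5
yaw -86.79 z [ 0.003 -0.005 -1.   ]
(652.5, -67.3, 22, -86.8) travel [-0.0002, 0.0006, 0.0088] rot [-0.13, -0.28, 0.01]
[-0.45  2.23 -0.06]
```

Call:
play_rows([
  {"jaw": -1,"travel": [0.001,0.001,-0.008],"rotation": [0,0,0]},
  {"jaw": -1,"travel": [0.001,0.002,-0.01],"rotation": [0,0,0]},
  {"jaw": -1,"travel": [0.001,0.002,-0.01],"rotation": [0,0,0]},
  {"jaw": -1,"travel": [0.001,0.002,-0.008],"rotation": [0,0,0]},
  {"jaw": -1,"travel": [0.001,0.002,-0.006],"rotation": [0,0,0]},
  {"jaw": -1,"travel": [0.001,0.002,-0.004],"rotation": [0,0,0]},
  {"jaw": -1,"travel": [0.001,0.002,-0.002],"rotation": [0,0,0]},
  {"jaw": -1,"travel": [0.001,0.002,-0.002],"rotation": [0,0,0]},
])

```text
time_s: 11.45
ee_pos: [0.6534, -0.0668, 0.0315]
ee_rot: [-2.28, 2.157, -0.01]
contact_force: [-2.0, 3.4, 30.6]
gripper_width: 0.0271
```

```bash
python3 -c "
from h import *
d((652.5,-67.3,22,-86.8))
print(manip.read_state()['wrist_torque'].round(2))"
```

```text
t 11.45 pos [653.4 -66.8  31.5] F [-2.   3.4 30.6] w 27.1
yaw -86.81 z [ 0.007 -0.002 -1.   ]
(652.5, -67.3, 22, -86.8) travel [0.0004, 0.001, 0.0095] rot [-0.37, -0.14, -0.01]
[ 0.64  0.84 -0.04]
```

Call:
play_rows([
  {"jaw": -1,"travel": [0.0005,0,-0.008],"rotation": [0,0,0]},
  {"jaw": -1,"travel": [0.0005,-0.002,-0.008],"rotation": [0,0,0]},
  {"jaw": -1,"travel": [0.0005,-0.002,-0.008],"rotation": [0,0,0]},
  {"jaw": -1,"travel": [0.0005,-0.002,-0.007],"rotation": [0,0,0]},
  {"jaw": -1,"travel": [0.0005,-0.002,-0.006],"rotation": [0,0,0]},
  {"jaw": -1,"travel": [0.0005,-0.002,-0.006],"rotation": [0,0,0]},
  {"jaw": -1,"travel": [0.0005,-0.002,-0.006],"rotation": [0,0,0]},
  {"jaw": -1,"travel": [0.0005,-0.002,-0.006],"rotation": [0,0,0]},
])

```text
time_s: 12.25
ee_pos: [0.6522, -0.0672, 0.032]
ee_rot: [2.281, -2.158, -0.0]
contact_force: [-0.2, -0.0, 1.2]
gripper_width: 0.0276
```

```bash
python3 -c "
from h import *
d((652.5,-67.3,32,-86.8))
print(manip.read_state()['wrist_torque'].round(2))"
```

```text
t 12.25 pos [652.2 -67.2  32. ] F [-0.2 -0.   1.2] w 27.6
yaw -86.82 z [-0.001 -0.001 -1.   ]
(652.5, -67.3, 32, -86.8) travel [0.0001, -0.0003, 0.0] rot [0.07, -0.05, -0.02]
[ 0.02  0.18 -0.04]
```

Call:
play_rows([
  {"jaw": -1,"travel": [0,-0.001,0],"rotation": [0,0,0]},
  {"jaw": -1,"travel": [0,-0.002,0],"rotation": [0,0,0]},
  {"jaw": -1,"travel": [0,-0.003,0],"rotation": [0,0,0]},
  {"jaw": -1,"travel": [0,-0.004,0],"rotation": [0,0,0]},
  {"jaw": -1,"travel": [0,-0.005,0],"rotation": [0,0,0]},
  {"jaw": -1,"travel": [0,-0.006,0],"rotation": [0,0,0]},
  {"jaw": -1,"travel": [0,-0.006,0],"rotation": [0,0,0]},
  {"jaw": -1,"travel": [0,-0.006,0],"rotation": [0,0,0]},
])

```text
time_s: 13.05
ee_pos: [0.6586, -0.067, 0.0326]
ee_rot: [2.282, -2.158, 0.001]
contact_force: [0.7, 0.2, -0.1]
gripper_width: 0.0271
```

Call:
play_rows([
  {"jaw": -1,"travel": [0,0.004,0],"rotation": [0,0,0]},
  {"jaw": -1,"travel": [0,0.006,0],"rotation": [0,0,0]},
  {"jaw": -1,"travel": [0,0.008,0],"rotation": [0,0,0]},
  {"jaw": -1,"travel": [0,0.01,0],"rotation": [0,0,0]},
  {"jaw": -1,"travel": [0,0.01,0],"rotation": [0,0,0]},
  {"jaw": -1,"travel": [0,0.01,0],"rotation": [0,0,0]},
  {"jaw": -1,"travel": [0,0.01,0],"rotation": [0,0,0]},
  {"jaw": -1,"travel": [0,0.01,0],"rotation": [0,0,0]},
])

```text
time_s: 13.85
ee_pos: [0.6487, -0.0675, 0.0326]
ee_rot: [2.282, -2.158, 0.001]
contact_force: [0.3, -0.6, -0.4]
gripper_width: 0.0274
```

The lateral probe met nothing across a 10 mm range, so the foot is still resting on top of the socket instead of inside the mouth. I'll check the trunk and relay poses with model overlays.

```bash
cat >> h.py <<'E'
def box(o,th,hx,hy,z0,z1,cx=0,cy=0):
    """wire segments (mm in frame at o(mm), yaw th)"""
    c,s=np.cos(th),np.sin(th); Q=lambda x,y,z:np.array([o[0]+c*x-s*y,o[1]+s*x+c*y,o[2]+z])/1e3
    C=[(cx-hx,cy-hy),(cx+hx,cy-hy),(cx+hx,cy+hy),(cx-hx,cy+hy)]
    S=[]
    for i in range(4):
        a,b=C[i],C[(i+1)%4]; S.append((Q(*a,z1),Q(*b,z1)))
        if z0!=z1: S+=[(Q(*a,z0),Q(*b,z0)),(Q(*a,z0),Q(*a,z1))]
    return S
def over(n,im,x0,y0,x1,y1,s,segs,g=1.8):
    c=im[y0:y1,x0:x1,::-1]; c=(255*(c/255.)**(1/g)).astype('uint8'); c=cv2.resize(c,None,fx=s,fy=s,interpolation=cv2.INTER_CUBIC)
    f=lambda X:tuple(int(v) for v in ((px(n,X)+.5-[x0,y0])*s*8).round())
    for S,col in segs:
        for a,b in S: cv2.line(c,f(a),f(b),col,1,cv2.LINE_AA,3)
    return c
E
python3 - <<'E'
from h import *
s0=cv2.imread('pics/scene0.png')[:,:,::-1];t0=cv2.imread('pics/top0.png')[:,:,::-1]
now=manip.capture('scene'); cv2.imwrite('pics/now1.png',now[:,:,::-1])
st=manip.read_state();p=st['ee_pos']*1000
T=(655,-68,0);th=.056
tr=[(box(T,th,60,0,68,68,0,102),(0,0,255)),(box(T,th,60,170,0,68,0,-20) if 0 else box(T,th,60,64,68,68),(0,0,255)),(box(T,th,36,25,17,17),(0,255,255)),(box(T,th,16,12,17,17),(255,0,255)),(box(T,th,30,3,64.5,64.5,0,-73),(255,0,0)),(box(T,th,55,64,0,0),(0,255,0))]
a=over('scene',s0,195,195,280,275,4.6,tr); b=over('top',t0,270,135,355,200,4.6,tr)
o=(p[0],p[1],p[2]-17.3)
rl=[(box(o,th,18,14,12,52),(0,0,255)),(box(o,th,13.5,9.5,0,0),(255,0,255))]+tr[2:3]
c=over('scene',now,205,195,275,257,5.5,rl); e=now
f=lambda i,h,w_:cv2.copyMakeBorder(i,0,h-i.shape[0],0,w_-i.shape[1],0)
o=np.vstack([np.hstack([f(a,370,395),f(b,370,395)]),f(c,345,790)])[:600]
print(p,o.shape,[i.shape for i in(a,b,c)]);
# put relay panel to the right bottom
cv2.imwrite('pics/f.png',o)
E
```

```text
[648.67277825 -67.54897594  32.58605151] (600, 790, 3) [(368, 391, 3), (299, 391, 3), (341, 385, 3)]
```

View pics/f.png

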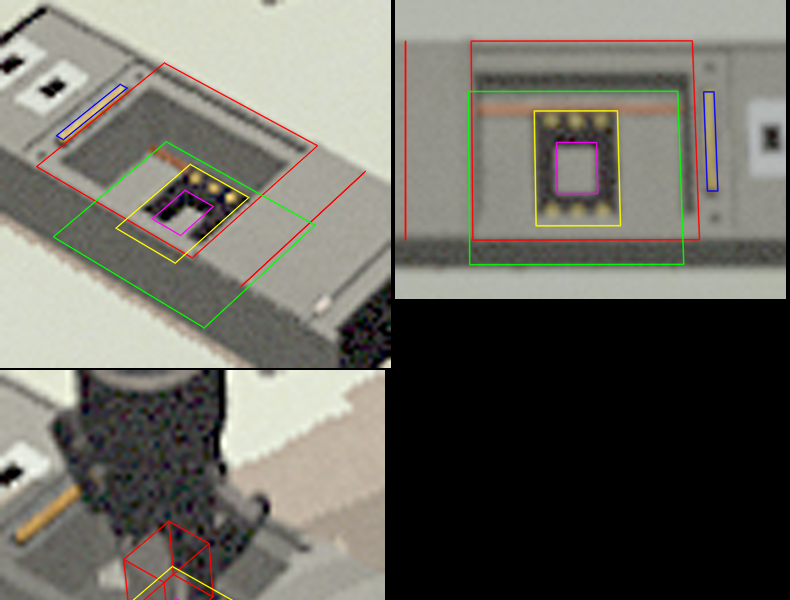

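The trunk overlay fits both views: bar, bay and socket all line up within about 2 mm. Now I'll look at the relay itself.

```bash
python3 - <<'E'
from h import *
im=cv2.imread('pics/now1.png')[:,:,::-1]
p=manip.read_state()['ee_pos']*1000;th=.056
o=(p[0],p[1],p[2]-17.3)
rl=[(box(o,th,18,14,12,52),(0,0,255)),(box(o,th,13.5,9.5,0,0),(255,0,255)),(box((655,-68,0),th,36,25,17,17),(0,255,255)),(box((655,-68,0),th,16,12,17,17),(255,255,0))]
a=over('scene',im,210,205,255,257,9,[],2.2);b=over('scene',im,210,205,255,257,9,rl,2.2)
cv2.imwrite('pics/g.png',np.hstack([a,b])[:600,:800]); print(a.shape)
E
```

```text
(468, 405, 3)
```

View pics/g.png

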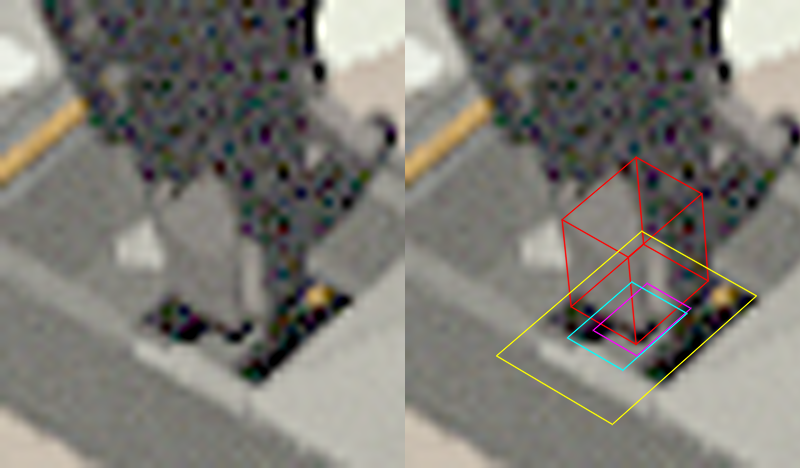

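The overlay shows the real block sitting about 3.5 mm towards -x and 3 to 5 mm higher in the grip than I modelled. That explains why the foot landed on the socket top. I'll move the TCP to x≈658.7 and press again.

Call:
play_rows([
  {"jaw": -1,"travel": [0.0005,-0.005,0],"rotation": [0,0,0]},
  {"jaw": -1,"travel": [0.0005,-0.01,0],"rotation": [0,0,0]},
  {"jaw": -1,"travel": [0.0005,-0.01,0],"rotation": [0,0,0]},
  {"jaw": -1,"travel": [0.0005,-0.01,0.001],"rotation": [0,0,0]},
  {"jaw": -1,"travel": [0.0005,-0.01,0.003],"rotation": [0,0,0]},
  {"jaw": -1,"travel": [0.0005,-0.01,0.004],"rotation": [0,0,0]},
  {"jaw": -1,"travel": [0.0005,-0.01,0.005],"rotation": [0,0,0]},
  {"jaw": -1,"travel": [0.0005,-0.01,0.005],"rotation": [0,0,0]},
])

```text
time_s: 14.7
ee_pos: [0.6592, -0.0675, 0.0304]
ee_rot: [-2.282, 2.159, -0.004]
contact_force: [-4.3, 1.3, 14.5]
gripper_width: 0.0273
```

```bash
python3 -c "
from h import *
d((658.7,-67.5,19,-86.8))
print(manip.read_state()['wrist_torque'].round(2))"
```

```text
t 14.7 pos [659.2 -67.5  30.4] F [-4.3  1.3 14.5] w 27.3
yaw -86.81 z [ 0.002 -0.002 -1.   ]
(658.7, -67.5, 19, -86.8) travel [-0.0001, 0.0005, 0.0114] rot [-0.11, -0.12, -0.01]
[ 0.13  0.74 -0.03]
```

Call:
play_rows([
  {"jaw": -1,"travel": [0,-0.001,-0.001],"rotation": [0,0,0]},
  {"jaw": -1,"travel": [0,-0.002,-0.001],"rotation": [0,0,0]},
  {"jaw": -1,"travel": [0,-0.003,-0.001],"rotation": [0,0,0]},
  {"jaw": -1,"travel": [0,-0.004,-0.001],"rotation": [0,0,0]},
  {"jaw": -1,"travel": [0,-0.005,-0.001],"rotation": [0,0,0]},
  {"jaw": -1,"travel": [0,-0.006,-0.001],"rotation": [0,0,0]},
  {"jaw": -1,"travel": [0,-0.006,-0.001],"rotation": [0,0,0]},
  {"jaw": -1,"travel": [0,-0.006,-0.001],"rotation": [0,0,0]},
])

```text
time_s: 15.5
ee_pos: [0.6607, -0.0674, 0.0305]
ee_rot: [2.278, -2.154, -0.007]
contact_force: [-15.6, 0.3, 20.0]
gripper_width: 0.0275
```

```bash
python3 -c "
from h import *
d((658.7,-67.5,19,-86.8))
print(manip.read_state()['wrist_torque'].round(2))"
```

```text
t 15.5 pos [660.7 -67.4  30.5] F [-15.6   0.3  20. ] w 27.5
yaw -86.78 z [-0.007 -0.002 -1.   ]
(658.7, -67.5, 19, -86.8) travel [-0.0, 0.002, 0.0115] rot [0.42, -0.07, 0.01]
[-0.2   2.73 -0.01]
```

Call:
play_rows([
  {"jaw": -1,"travel": [0,0.004,-0.001],"rotation": [0,0,0]},
  {"jaw": -1,"travel": [0,0.006,-0.001],"rotation": [0,0,0]},
  {"jaw": -1,"travel": [0,0.008,-0.001],"rotation": [0,0,0]},
  {"jaw": -1,"travel": [0,0.009,-0.001],"rotation": [0,0,0]},
  {"jaw": -1,"travel": [0,0.01,-0.001],"rotation": [0,0,0]},
  {"jaw": -1,"travel": [0,0.011,-0.001],"rotation": [0,0,0]},
  {"jaw": -1,"travel": [0,0.012,-0.001],"rotation": [0,0,0]},
  {"jaw": -1,"travel": [0,0.012,-0.001],"rotation": [0,0,0]},
])

```text
time_s: 16.3
ee_pos: [0.6563, -0.0677, 0.0309]
ee_rot: [-2.279, 2.156, -0.011]
contact_force: [7.9, 2.4, 2.6]
gripper_width: 0.0278
```

```bash
python3 -c "
from h import *
d((658.7,-67.5,19,-86.8))
print(manip.read_state()['wrist_torque'].round(2))"
```

```text
t 16.3 pos [656.3 -67.7  30.9] F [7.9 2.4 2.6] w 27.8
yaw -86.84 z [ 0.008 -0.002 -1.   ]
(658.7, -67.5, 19, -86.8) travel [-0.0001, -0.0023, 0.0119] rot [-0.45, -0.12, -0.04]
[ 0.5  -1.47 -0.  ]
```

Call:
play_rows([
  {"jaw": -1,"travel": [0,-0.0057,0.001],"rotation": [0,0,0]},
  {"jaw": -1,"travel": [0,-0.0057,0.001],"rotation": [0,0,0]},
  {"jaw": -1,"travel": [-0.002,-0.0057,0.001],"rotation": [0,0,0]},
  {"jaw": -1,"travel": [-0.003,-0.0057,0.001],"rotation": [0,0,0]},
  {"jaw": -1,"travel": [-0.004,-0.0057,0.001],"rotation": [0,0,0]},
  {"jaw": -1,"travel": [-0.005,-0.0057,0.001],"rotation": [0,0,0]},
  {"jaw": -1,"travel": [-0.005,-0.0057,0.001],"rotation": [0,0,0]},
  {"jaw": -1,"travel": [-0.005,-0.0057,0.001],"rotation": [0,0,0]},
])

```text
time_s: 17.1
ee_pos: [0.6577, -0.064, 0.0279]
ee_rot: [2.28, -2.157, 0.002]
contact_force: [1.0, -5.2, -0.6]
gripper_width: 0.0273
```

```bash
python3 -c "
from h import *
d((658.4,-67.5,19,-86.8))
print(manip.read_state()['wrist_torque'].round(2))"
```

```text
t 17.1 pos [657.7 -64.   27.9] F [ 1.  -5.2 -0.6] w 27.3
yaw -86.82 z [-0.001 -0.003 -1.   ]
(658.4, -67.5, 19, -86.8) travel [0.0035, -0.0005, 0.009] rot [0.07, -0.17, -0.02]
[-0.94 -0.05  0.06]
```

Call:
play_rows([
  {"jaw": -1,"travel": [0.004,0,0],"rotation": [0,0,0]},
  {"jaw": -1,"travel": [0.006,0,0],"rotation": [0,0,0]},
  {"jaw": -1,"travel": [0.007,0,0],"rotation": [0,0,0]},
  {"jaw": -1,"travel": [0.008,0,0],"rotation": [0,0,0]},
  {"jaw": -1,"travel": [0.009,0,0],"rotation": [0,0,0]},
  {"jaw": -1,"travel": [0.01,0,0],"rotation": [0,0,0]},
  {"jaw": -1,"travel": [0.01,0,0],"rotation": [0,0,0]},
  {"jaw": -1,"travel": [0.01,0,0],"rotation": [0,0,0]},
])

```text
time_s: 17.9
ee_pos: [0.6578, -0.0665, 0.0279]
ee_rot: [-2.28, 2.156, 0.01]
contact_force: [1.3, 16.6, 2.0]
gripper_width: 0.0275
```

```bash
python3 -c "
from h import *
d((658.4,-67.5,19,-86.8))
print(manip.read_state()['wrist_torque'].round(2))"
```

```text
t 17.9 pos [657.8 -66.5  27.9] F [ 1.3 16.6  2. ] w 27.5
yaw -86.82 z [-0.002  0.007 -1.   ]
(658.4, -67.5, 19, -86.8) travel [0.0011, -0.0006, 0.0089] rot [0.1, 0.42, -0.02]
[ 2.95 -0.23 -0.01]
```

The foot has dropped into the well (z down 3 mm with no load), and the y limits are about -64.0 and -66.5. I'll centre it and push it home.

Call:
play_rows([
  {"jaw": -1,"travel": [-0.0072,0,0],"rotation": [0,0,0]},
  {"jaw": -1,"travel": [-0.0072,0,0],"rotation": [0,0,0]},
  {"jaw": -1,"travel": [-0.0072,0,0.002],"rotation": [0,0,0]},
  {"jaw": -1,"travel": [-0.0072,0,0.004],"rotation": [0,0,0]},
  {"jaw": -1,"travel": [-0.0072,0,0.006],"rotation": [0,0,0]},
  {"jaw": -1,"travel": [-0.0072,0,0.008],"rotation": [0,0,0]},
  {"jaw": -1,"travel": [-0.0072,0,0.01],"rotation": [0,0,0]},
  {"jaw": -1,"travel": [-0.0072,0,0.01],"rotation": [0,0,0]},
])

```text
time_s: 18.7
ee_pos: [0.6581, -0.0657, 0.0225]
ee_rot: [2.281, -2.159, 0.003]
contact_force: [-10.6, 2.3, 24.3]
gripper_width: 0.0272
```

```bash
python3 -c "
from h import *
d((658.4,-67.5,19,-86.8))
print(manip.read_state()['wrist_torque'].round(2))"
```

```text
t 18.7 pos [658.1 -65.7  22.5] F [-10.6   2.3  24.3] w 27.2
yaw -86.83 z [ 0.001 -0.002 -1.   ]
(658.4, -67.5, 19, -86.8) travel [0.0018, -0.0002, 0.0035] rot [-0.04, -0.11, -0.03]
[0.3  1.49 0.03]
```

Call:
play_rows([
  {"jaw": -1,"travel": [0,0,0.002],"rotation": [0,0,0]},
  {"jaw": -1,"travel": [0,0,0.004],"rotation": [0,0,0]},
  {"jaw": -1,"travel": [0,0,0.004],"rotation": [0,0,0]},
  {"jaw": -1,"travel": [0,0,0.004],"rotation": [0,0,0]},
  {"jaw": -1,"travel": [0,0,0],"rotation": [0,0,0]},
  {"jaw": -1,"travel": [0,0,-0.004],"rotation": [0,0,0]},
  {"jaw": -0.2,"travel": [0,0,-0.004],"rotation": [0,0,0]},
  {"jaw": 0.2,"travel": [0,0,-0.004],"rotation": [0,0,0]},
])

```text
time_s: 19.5
ee_pos: [0.6579, -0.0655, 0.0219]
ee_rot: [2.281, -2.158, 0.0]
contact_force: [0.6, -0.9, 0.4]
gripper_width: 0.0476
```

```bash
python3 -c "
from h import *
d((658.4,-67.5,19,-86.8),(658,-65.5,160,-86.8),(374.5,-276.5,160,-105.2))"
```

```text
t 19.5 pos [657.9 -65.5  21.9] F [ 0.6 -0.9  0.4] w 47.6
yaw -86.84 z [-0.001 -0.001 -1.   ]
(658.4, -67.5, 19, -86.8) travel [0.0021, -0.0003, 0.0029] rot [0.05, -0.05, -0.04]
(658, -65.5, 160, -86.8) travel [0.0002, 0.0001, -0.1381] rot [0.05, -0.05, -0.04]
(374.5, -276.5, 160, -105.2) travel [0.1952, 0.2948, -0.1376] rot [0.04, -0.06, 18.36]
```

Call:
play_rows([
  {"jaw": 0.2,"travel": [0,0,-0.02],"rotation": [0,0,0]},
  {"jaw": 0.2,"travel": [0,0,-0.06],"rotation": [0,0,0]},
  {"jaw": 0.2,"travel": [0,0,-0.1],"rotation": [0,0,0]},
  {"jaw": 0.2,"travel": [0,0,-0.138],"rotation": [0,0,0]},
  {"jaw": 0.2,"travel": [0.195,0.295,-0.138],"rotation": [0,0,18.4]},
  {"jaw": 0.2,"travel": [0.195,0.295,-0.138],"rotation": [0,0,18.4]},
  {"jaw": 0.2,"travel": [0.195,0.295,-0.138],"rotation": [0,0,18.4]},
  {"jaw": 0.2,"travel": [0.195,0.295,-0.138],"rotation": [0,0,18.4]},
])

```text
time_s: 20.3
ee_pos: [0.496, -0.1852, 0.1599]
ee_rot: [1.907, -2.495, 0.0]
contact_force: [1.0, -1.2, 0.2]
gripper_width: 0.0512
```

```bash
python3 - <<'E'
from h import *
s=manip.capture('scene');t=manip.capture('top')
cv2.imwrite('pics/s2.png',s[:,:,::-1]);cv2.imwrite('pics/t2.png',t[:,:,::-1])
d((376,-277,90,-105.2))
th=.056;T=(656.5,-66,0)
segs=[(box(T,th,18,14,17,57),(0,0,255)),(box(T,th,60,64,68,68),(255,0,0)),(box(T,th,30,3,64.5,64.5,0,-73),(255,0,0))]
C=(387,-245,0);g=[(box(C,-.265,52,85,0,4),(0,0,255)),(box(C,-.265,32,6,30,30,0,-35),(0,255,0))]
a=over('scene',s,195,195,280,260,4.6,segs);b=over('top',t,270,135,355,200,4.6,segs)
c=over('scene',s,215,150,290,203,5.2,g)
e=over('top',t,325,230,410,310,3.6,g)
f=lambda i:cv2.copyMakeBorder(i,0,300-i.shape[0],0,395-i.shape[1],0)
cv2.imwrite('pics/k.png',np.vstack([np.hstack([f(a),f(b)]),np.hstack([f(c),f(e)])]))
E
```

```text
t 20.4 pos [ 493.1 -187.2  159.8] F [-0.1  0.6  0.7] w 51.0
yaw -105.49 z [-0.004 -0.001 -1.   ]
(376, -277, 90, -105.2) travel [0.1177, 0.0886, 0.0703] rot [0.22, -0.12, -0.29]
```

View pics/k.png

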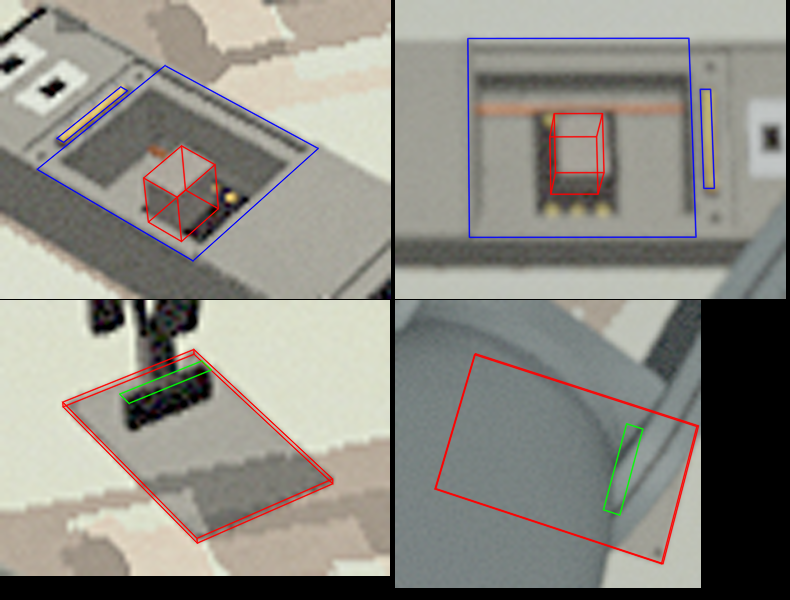

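The relay sits flush with its model in the socket in both views, and the cover overlay fits the scene view. I'll take the grip bar next.

Call:
play_rows([
  {"jaw": 0.2,"travel": [0.119,0.088,0.07],"rotation": [0.2,0,0.3]},
  {"jaw": 0.2,"travel": [0.119,0.088,0.07],"rotation": [0.2,0,0.3]},
  {"jaw": 0.2,"travel": [0.119,0.088,0.07],"rotation": [0.2,0,0.3]},
  {"jaw": 0.2,"travel": [0.119,0.088,0.07],"rotation": [0.2,0,0.3]},
  {"jaw": 0.2,"travel": [0.119,0.088,0.09],"rotation": [0.2,0,0.3]},
  {"jaw": 0.2,"travel": [0.119,0.088,0.09],"rotation": [0.2,0,0.3]},
  {"jaw": 0.2,"travel": [0.119,0.088,0.09],"rotation": [0.2,0,0.3]},
  {"jaw": 0.2,"travel": [0.119,0.088,0.09],"rotation": [0.2,0,0.3]},
], force=70)

```text
time_s: 21.2
ee_pos: [0.3827, -0.2764, 0.0716]
ee_rot: [-1.902, 2.499, -0.008]
contact_force: [0.5, -0.1, 0.3]
gripper_width: 0.0513
```

```bash
python3 -c "
from h import *
d((377.5,-278.3,7,-105.2))"
```

```text
t 21.2 pos [ 382.7 -276.4   71.6] F [ 0.5 -0.1  0.3] w 51.3
yaw -105.45 z [ 0.004 -0.003 -1.   ]
(377.5, -278.3, 7, -105.2) travel [0.0031, 0.0048, 0.0646] rot [-0.28, -0.1, -0.25]
```

Call:
play_rows([
  {"jaw": 0.2,"travel": [0.003,0.005,0.02],"rotation": [-0.3,-0.1,-0.3]},
  {"jaw": 0.2,"travel": [0.003,0.005,0.045],"rotation": [-0.3,-0.1,-0.3]},
  {"jaw": 0.2,"travel": [0.003,0.005,0.06],"rotation": [-0.3,-0.1,-0.3]},
  {"jaw": 0.2,"travel": [0.003,0.005,0.0635],"rotation": [-0.3,-0.1,-0.3]},
  {"jaw": -0.3,"travel": [0.003,0.005,0.0635],"rotation": [-0.3,-0.1,-0.3]},
  {"jaw": -0.6,"travel": [0.003,0.005,0.0635],"rotation": [-0.3,-0.1,-0.3]},
  {"jaw": -1,"travel": [0.003,0.005,0.0635],"rotation": [-0.3,-0.1,-0.3]},
  {"jaw": -1,"travel": [0.003,0.005,0.0635],"rotation": [-0.3,-0.1,-0.3]},
])

```text
time_s: 22.0
ee_pos: [0.3769, -0.2786, 0.0086]
ee_rot: [1.908, -2.496, 0.001]
contact_force: [0.6, 1.5, 5.9]
gripper_width: 0.0104
```

```bash
python3 -c "
from h import *
d((377.5,-278.3,7,-105.2))"
```

```text
t 22.0 pos [ 376.9 -278.6    8.6] F [0.6 1.5 5.9] w 10.4
yaw -105.21 z [ 0.    -0.001 -1.   ]
(377.5, -278.3, 7, -105.2) travel [-0.0005, -0.0005, 0.0016] rot [-0.03, -0.04, -0.01]
```

Call:
play_rows([
  {"jaw": -1,"travel": [0,0,0],"rotation": [0,0,0]},
  {"jaw": -1,"travel": [0,0,0],"rotation": [0,0,0]},
  {"jaw": -1,"travel": [0,0,-0.01],"rotation": [0,0,0]},
  {"jaw": -1,"travel": [0,0,-0.04],"rotation": [0,0,0]},
  {"jaw": -1,"travel": [0,0,-0.08],"rotation": [0,0,0]},
  {"jaw": -1,"travel": [0,0,-0.12],"rotation": [0,0,0]},
  {"jaw": -1,"travel": [0,0,-0.14],"rotation": [0,0,0]},
  {"jaw": -1,"travel": [0,0,-0.14],"rotation": [0,0,0]},
])

```text
time_s: 22.8
ee_pos: [0.3777, -0.2798, 0.151]
ee_rot: [1.908, -2.496, 0.01]
contact_force: [-0.8, -0.5, -3.1]
gripper_width: 0.0105
```

```bash
cat >> h.py <<'E'
def cov(ye,ze,tl,dx=0,T=(656.5,-65.5),off=8.5):
    A=Rn.from_euler('z',.056); R=A*Rn.from_euler('x',-tl,degrees=True)
    p=np.array([*T,0])+A.apply([dx,ye,ze])+R.apply([0,-120,off]); return (*p.round(2).tolist(),-86.8,tl)
E
python3 -c "
from h import *
d(cov(45,110,4),cov(45,75,4))"
```

```text
t 22.8 pos [ 377.7 -279.8  151. ] F [-0.8 -0.5 -3.1] w 10.5
yaw -105.22 z [ 0.003 -0.005 -1.   ]
(660.65, -139.5, 126.85, -86.8, 4) travel [-0.2098, -0.2361, 0.0245] rot [0.41, 3.7, -18.42]
(660.65, -139.5, 91.85, -86.8, 4) travel [-0.2099, -0.2359, 0.0595] rot [0.41, 3.7, -18.42]
```

Call:
play_rows([
  {"jaw": -1,"travel": [-0.21,-0.236,0.0],"rotation": [0.4,3.7,-18.4]},
  {"jaw": -1,"travel": [-0.21,-0.236,0.0],"rotation": [0.4,3.7,-18.4]},
  {"jaw": -1,"travel": [-0.21,-0.236,0.0],"rotation": [0.4,3.7,-18.4]},
  {"jaw": -1,"travel": [-0.21,-0.236,0.0],"rotation": [0.4,3.7,-18.4]},
  {"jaw": -1,"travel": [-0.21,-0.236,0.0],"rotation": [0.4,3.7,-18.4]},
  {"jaw": -1,"travel": [-0.21,-0.236,0.0],"rotation": [0.4,3.7,-18.4]},
  {"jaw": -1,"travel": [-0.21,-0.236,0.01],"rotation": [0.4,3.7,-18.4]},
  {"jaw": -1,"travel": [-0.21,-0.236,0.025],"rotation": [0.4,3.7,-18.4]},
])

```text
time_s: 23.6
ee_pos: [0.6608, -0.1355, 0.1199]
ee_rot: [2.251, -2.123, 0.066]
contact_force: [-0.7, -0.9, -3.3]
gripper_width: 0.0105
```

Call:
play_rows([
  {"jaw": -1,"travel": [0,0,0],"rotation": [0,0,0]},
  {"jaw": -1,"travel": [0,0,0],"rotation": [0,0,0]},
  {"jaw": -1,"travel": [0,0,0],"rotation": [0,0,0]},
  {"jaw": -1,"travel": [0,0,0],"rotation": [0,0,0]},
  {"jaw": -1,"travel": [0,0,0],"rotation": [0,0,0]},
  {"jaw": -1,"travel": [0,0,0],"rotation": [0,0,0]},
  {"jaw": -1,"travel": [0,0,0],"rotation": [0,0,0]},
  {"jaw": -1,"travel": [0,0,0],"rotation": [0,0,0]},
])

```text
time_s: 24.4
ee_pos: [0.6592, -0.1375, 0.1223]
ee_rot: [2.248, -2.126, 0.067]
contact_force: [-0.7, 0.8, -1.9]
gripper_width: 0.0105
```

```bash
python3 - <<'E'
from h import *
s=manip.capture('scene')
d(cov(47,76,4),cov(47,62,4))
st=manip.read_state(); R=Rn.from_rotvec(st['ee_rot']).as_matrix(); F=np.c_[-R[:,1],-R[:,0],-R[:,2]]; p=st['ee_pos']
g=lambda x,y,z:p+F@(np.array([x,y+35,z-8.5])/1e3)
C=[(-52,-85),(52,-85),(52,85),(-52,85)]
S=[(g(*C[i],z),g(*C[(i+1)%4],z)) for i in range(4) for z in(0,4)]
E_=g(0,85,0)*1e3; print('edge',E_.round(1))
T=(656.5,-65.5,0)
cv2.imwrite('pics/m.png',over('scene',s,175,170,285,265,6,[(S,(0,0,255)),(box(T,.056,55,64,68,68),(255,0,0))]))
E
```

```text
t 24.45 pos [ 659.1 -137.5  122.2] F [ 0.4  0.2 -2.4] w 10.7
yaw -86.8 z [-0.001 -0.064 -0.998]
(660.54, -137.5, 92.85, -86.8, 4) travel [-0.0017, -0.0015, 0.0293] rot [0.26, 0.35, -0.0]
(660.54, -137.5, 78.85, -86.8, 4) travel [-0.0026, -0.0016, 0.0433] rot [0.26, 0.35, -0.0]
edge [652.5 -18.4 106.1]
```

View pics/m.png

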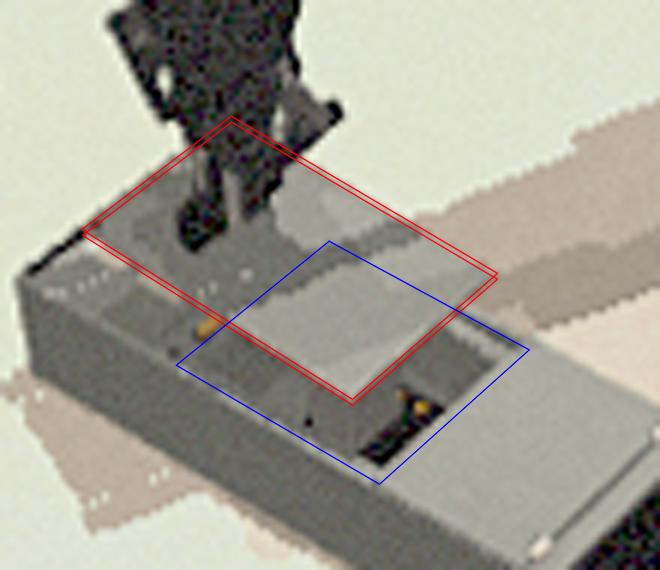

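The overlay fits the held cover, and its plain edge is clear of the lip by about 16 mm. I'll lower the edge between the walls.

Call:
play_rows([
  {"jaw": -1,"travel": [-0.001,-0.0015,0.01],"rotation": [0.3,0.3,0]},
  {"jaw": -1,"travel": [-0.0015,-0.0015,0.02],"rotation": [0.3,0.3,0]},
  {"jaw": -1,"travel": [-0.002,-0.0015,0.03],"rotation": [0.3,0.3,0]},
  {"jaw": -1,"travel": [-0.002,-0.0015,0.034],"rotation": [0.3,0.3,0]},
  {"jaw": -1,"travel": [-0.0025,-0.0015,0.038],"rotation": [0.3,0.3,0]},
  {"jaw": -1,"travel": [-0.0025,-0.0015,0.042],"rotation": [0.3,0.3,0]},
  {"jaw": -1,"travel": [-0.0025,-0.0015,0.043],"rotation": [0.3,0.3,0]},
  {"jaw": -1,"travel": [-0.0025,-0.0015,0.043],"rotation": [0.3,0.3,0]},
])

```text
time_s: 25.25
ee_pos: [0.6605, -0.1377, 0.079]
ee_rot: [2.248, -2.126, 0.078]
contact_force: [0.7, 0.4, -2.5]
gripper_width: 0.0103
```

```bash
cat >> h.py <<'E'
def edge():
    st=manip.read_state(); R=Rn.from_rotvec(st['ee_rot']).as_matrix(); F=np.c_[-R[:,1],-R[:,0],-R[:,2]]; A=Rn.from_euler('z',.056)
    for nm,y in(('plain',85),('hole',-85)):
        e=A.inv().apply(st['ee_pos']*1e3+F@np.array([0,y+35,-8.5])-[656.5,-65.5,0]); print(nm,'trunk frame',e.round(1))
    print('T',st['wrist_torque'].round(2))
E
python3 -c "
from h import *
edge();d(cov(47,62,4),cov(60,62,4),cov(88,61.5,4))"
```

```text
plain trunk frame [-0.  46.8 62.3]
hole trunk frame [-1.000e-01 -1.228e+02  7.400e+01]
T [ 0.01 -0.03  0.01]
t 25.25 pos [ 660.5 -137.7   79. ] F [ 0.7  0.4 -2.5] w 10.3
yaw -86.81 z [ 0.004 -0.069 -0.998]
(660.54, -137.5, 78.85, -86.8, 4) travel [-0.0002, -0.0, 0.0002] rot [-0.03, 0.05, -0.01]
(659.81, -124.52, 78.85, -86.8, 4) travel [-0.0132, -0.0, -0.0007] rot [-0.03, 0.05, -0.01]
(658.24, -96.57, 78.35, -86.8, 4) travel [-0.0411, -0.0, -0.0022] rot [-0.03, 0.05, -0.01]
```

Call:
play_rows([
  {"jaw": -1,"travel": [-0.006,0,0],"rotation": [0,0,0]},
  {"jaw": -1,"travel": [-0.012,0,-0.0003],"rotation": [0,0,0]},
  {"jaw": -1,"travel": [-0.018,0,-0.0007],"rotation": [0,0,0]},
  {"jaw": -1,"travel": [-0.024,0,-0.001],"rotation": [0,0,0]},
  {"jaw": -1,"travel": [-0.03,0,-0.0015],"rotation": [0,0,0]},
  {"jaw": -1,"travel": [-0.036,0,-0.0019],"rotation": [0,0,0]},
  {"jaw": -1,"travel": [-0.041,0,-0.0022],"rotation": [0,0,0]},
  {"jaw": -1,"travel": [-0.041,0,-0.0022],"rotation": [0,0,0]},
])

```text
time_s: 26.05
ee_pos: [0.6581, -0.0957, 0.0784]
ee_rot: [2.249, -2.125, 0.078]
contact_force: [0.6, 0.8, -2.3]
gripper_width: 0.0104
```

```bash
python3 -c "
from h import *
edge();d(cov(89,61,4),cov(89,60,0))"
```

```text
plain trunk frame [-0.2 88.9 61.7]
hole trunk frame [ -0.1 -80.7  73.3]
T [ 0.   -0.06  0.03]
t 26.05 pos [658.1 -95.7  78.4] F [ 0.6  0.8 -2.3] w 10.4
yaw -86.75 z [ 0.004 -0.068 -0.998]
(658.19, -95.57, 77.85, -86.8, 4) travel [-0.0002, -0.0001, 0.0005] rot [-0.03, 0.07, 0.05]
(658.24, -96.45, 68.5, -86.8, 0) travel [0.0001, -0.0001, 0.0099] rot [-0.02, -3.93, 0.05]
```

Call:
play_rows([
  {"jaw": -1,"travel": [0,0,0.0015],"rotation": [0,-0.5,0]},
  {"jaw": -1,"travel": [0,0,0.003],"rotation": [0,-1,0]},
  {"jaw": -1,"travel": [0,0,0.0045],"rotation": [0,-1.6,0]},
  {"jaw": -1,"travel": [0,0,0.006],"rotation": [0,-2.2,0]},
  {"jaw": -1,"travel": [0,0,0.0075],"rotation": [0,-2.8,0]},
  {"jaw": -1,"travel": [0,0,0.009],"rotation": [0,-3.4,0]},
  {"jaw": -1,"travel": [0,0,0.01],"rotation": [0,-3.9,0]},
  {"jaw": -1,"travel": [0,0,0.01],"rotation": [0,-3.9,0]},
])

```text
time_s: 26.85
ee_pos: [0.6582, -0.0978, 0.0689]
ee_rot: [-2.282, 2.159, -0.002]
contact_force: [-2.7, -0.2, 3.2]
gripper_width: 0.0104
```

```bash
python3 -c "
from h import *
edge();d(cov(89,60,0))"
```

```text
plain trunk frame [ 0.  87.7 60.3]
hole trunk frame [ -0.1 -82.3  60.4]
T [-0.08  0.43  0.02]
t 26.85 pos [658.2 -97.8  68.9] F [-2.7 -0.2  3.2] w 10.4
yaw -86.83 z [ 0.001 -0.001 -1.   ]
(658.24, -96.45, 68.5, -86.8, 0) travel [-0.0013, -0.0001, 0.0004] rot [-0.05, -0.04, -0.03]
```

Call:
play_rows([
  {"jaw": -1,"travel": [-0.001,0,0.001],"rotation": [0,0,0]},
  {"jaw": -1,"travel": [-0.001,0,0.002],"rotation": [0,0,0]},
  {"jaw": -1,"travel": [-0.001,0,0.003],"rotation": [0,0,0]},
  {"jaw": -1,"travel": [-0.001,0,0.003],"rotation": [0,0,0]},
  {"jaw": -1,"travel": [-0.001,0,0.003],"rotation": [0,0,0]},
  {"jaw": -1,"travel": [-0.001,0,0.003],"rotation": [0,0,0]},
  {"jaw": -1,"travel": [-0.001,0,0.003],"rotation": [0,0,0]},
  {"jaw": -1,"travel": [-0.001,0,0.003],"rotation": [0,0,0]},
])

```text
time_s: 27.65
ee_pos: [0.6585, -0.0975, 0.0686]
ee_rot: [2.282, -2.158, 0.007]
contact_force: [-7.7, -3.1, 16.2]
gripper_width: 0.0104
```

```bash
python3 - <<'E'
from h import *
edge();d(cov(89,60,0))
s=manip.capture('scene');t=manip.capture('top')
T=(656,-66.5,0);th=.056
sg=[(box(T,th,52,85,60,64,0,3.5),(0,0,255)),(box(T,th,59,43,68,71,0,107),(255,0,0))]
a=over('scene',s,180,185,300,285,4.2,[]);b=over('scene',s,180,185,300,285,4.2,sg);c=over('top',t,240,130,390,200,2.6,[])
H=np.hstack([a[:, :395],b[:, :395]]);
cv2.imwrite('pics/n.png',np.vstack([H,cv2.copyMakeBorder(c,0,0,0,790-c.shape[1],0)])[:600])
E
```

```text
plain trunk frame [ 0.3 87.9 59.7]
hole trunk frame [  0.3 -82.1  60.3]
T [-0.24  1.33 -0.01]
t 27.65 pos [658.5 -97.5  68.6] F [-7.7 -3.1 16.2] w 10.4
yaw -86.8 z [ 0.003 -0.003 -1.   ]
(658.24, -96.45, 68.5, -86.8, 0) travel [-0.001, 0.0003, 0.0001] rot [-0.15, -0.19, 0.0]
```

View pics/n.png

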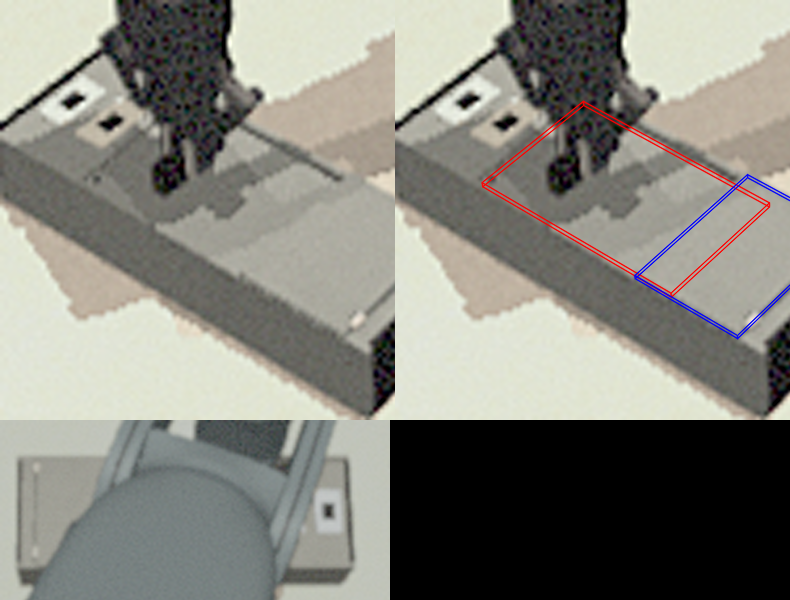

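The last view shows the cover in the bay under the flap, with the flap still flat on the trunking. The height has stopped changing while the force keeps rising, so it is seated. I'll add a small nose-down trim at the handle end and press a little harder.

Call:
play_rows([
  {"jaw": -1,"travel": [0,0,0.0007],"rotation": [0,-0.2,0]},
  {"jaw": -1,"travel": [0,0,0.0015],"rotation": [0,-0.4,0]},
  {"jaw": -1,"travel": [0,0,0.0015],"rotation": [0,-0.4,0]},
  {"jaw": -1,"travel": [0,0,0.0015],"rotation": [0,-0.4,0]},
  {"jaw": -1,"travel": [0,0,0.0015],"rotation": [0,-0.4,0]},
  {"jaw": -1,"travel": [0,0,0.0015],"rotation": [0,-0.4,0]},
  {"jaw": -1,"travel": [0,0,0.0015],"rotation": [0,-0.4,0]},
  {"jaw": -1,"travel": [0,0,0.0015],"rotation": [0,-0.4,0]},
])

```text
time_s: 28.55
ee_pos: [0.6586, -0.0974, 0.0686]
ee_rot: [-2.28, 2.155, 0.0]
contact_force: [-10.6, -1.5, 25.7]
gripper_width: 0.0104
```

```bash
python3 - <<'E'
from h import *
edge();d(cov(89,60,0))
s=manip.capture('scene')
# changes elsewhere: desk objects before/after
a=cv2.imread('pics/scene0.png').astype(int);b=s[:,:,::-1].astype(int);D=cv2.GaussianBlur(np.abs(a-b).max(2).astype('f4'),(5,5),0)
for n,(x0,y0,x1,y1) in dict(driver=(290,192,325,238),teal=(333,218,362,250),big=(380,212,406,242),green=(358,257,382,282),mouse=(362,308,408,352),pot=(143,145,178,195),flap=(255,235,295,270)).items(): print(n,(D[y0:y1,x0:x1]>25).mean().round(2))
E
```

```text
plain trunk frame [ 0.3 88.  60.5]
hole trunk frame [  0.3 -82.   60. ]
T [-0.33  1.88 -0.02]
t 28.55 pos [658.6 -97.4  68.6] F [-10.6  -1.5  25.7] w 10.4
yaw -86.78 z [ 0.003  0.003 -1.   ]
(658.24, -96.45, 68.5, -86.8, 0) travel [-0.001, 0.0003, 0.0001] rot [-0.18, 0.18, 0.02]
driver 0.74
teal 0.05
big 0.0
green 0.13
mouse 0.0
pot 0.0
flap 0.0
```

```bash
python3 - <<'E'
from h import *
s=manip.capture('scene'); crop(s,240,150,420,290,4.2,'pics/z.png')
E
```

```text
(no output)
```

View pics/z.png

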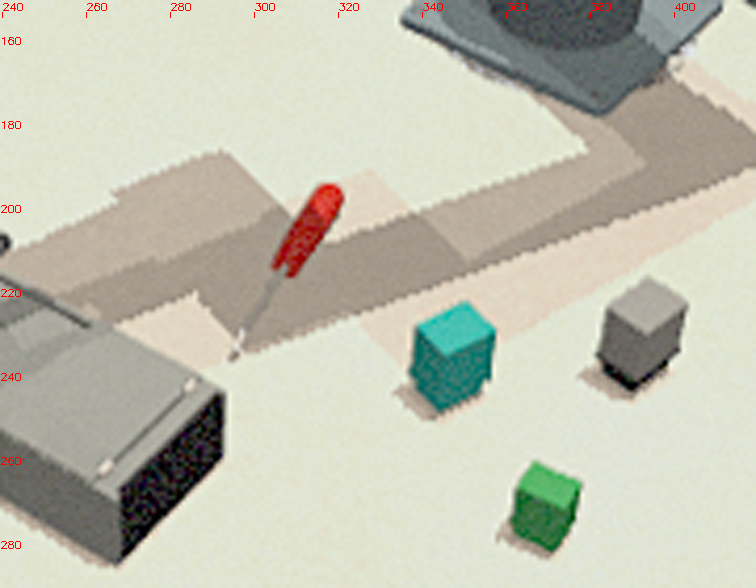

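The screwdriver, around (317,200) to (295,235), and the three look-alike blocks are where they started. The change flagged at the screwdriver is only the arm's shadow, so I'm handing in.

```bash
python3 -c "
from workcell import manip
s=manip.read_state();print(s['time_s'],s['ee_pos'],s['contact_force']);print(manip.close_job())"
```

```text
28.65 [ 0.6585535  -0.09740242  0.0685827 ] [-10.37027448   0.14739225  25.26501667]
the job is handed in; nothing more can be done
None
```

The relay is plugged in and the cover is refitted. I handed the job in at 28.65 s with the arm still pressing the cover down flat at about 25 N.

- **Relay:** My first tries landed on the socket rim because my estimate of where the relay sat was a few millimetres off. I felt for the edges of the socket mouth, centred on it and pushed home. It stopped at the height expected for fully home. The camera overlay afterwards showed it flush in the socket.
- **Cover:** The plain edge went about 24 mm under the lip with no measurable contact force. I then pressed the handle end down against the brass bar. The ends read 60.5 and 60.0 mm against the 60 mm ledges, and pressing harder no longer lowered it. The scene image shows no change at the flap, which is still lying down.
- **Other things on the desk:** The look-alike blocks, mouse and pen pot showed little or no change. A before/after image comparison flagged the screwdriver area, but a closer look showed only the arm's shadow there.

**Checks that disagreed:**
- The camera and the feel of the socket differed by about 2 to 3 mm on where the trunking is. I used the touch value for the lengthwise position and a value in between for the crosswise position.
- The relay appeared 3 to 5 mm higher in the grip in one image than the touch readings showed; I went with touch.
- At the end the arm hid most of the bay from the top camera, so the final check that the cover is flat rests on the height and force readings and the scene view.

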